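# Open the safety-capped sanitiser bottle on the tasting table

### The job

The wooden stand holds a white sanitiser bottle with a push-and-turn safety cap. First fit the loose grey spill plate over the capped bottle and onto the stand's two steel pins so that it rests flush on the stand; then press the cap down, keep it pressed while twisting it counter-clockwise (seen from above) about a sixth of a turn until it is free, and lift it straight off. Finish while still holding the cap in the gripper, upright and about 6 cm above its place on the bottle, with the plate still flush, and leave the jars and the mug where they stand.

Things in the scene. Friction and masses are not known exactly. Their poses are not given: they have to be found in the camera images.
- stand: Fixed light-wood bench, 160 (x) x 100 (y) mm; origin at the centre of its underside, z up. Its flat top (deck) is 90 mm above the origin. A white bottle is fixed upright in it on the z axis; its shoulder, 46 mm across, rises 9 mm above the deck, under the capped neck. Two upright steel pins, 10 mm thick, pointed, 18 mm high above the deck, stand at x = +60, y = +34 and -34 mm.
- plate: Loose grey plastic spill plate, 160 (x) x 100 (y) x 8 mm plus a 4 mm high lip round its upper edge, 0.16 kg; origin at the centre of its underside, z up. Holes: 58 mm at the origin (bottle), 13 mm at x = +60, y = +34 and -34 mm (pins). Seated, its axes match the stand's and its origin lies on the stand's axis 90 mm above the stand's underside.
- plate_handle (a point): Grip point on the plate's handle, an upright fin on its upper face: at x = -56, y = 0, 33 mm above the plate's underside. The fin is 34 mm long in the plate's x, 12 mm thick in y (pinch it across y); its top is 43 mm above the plate's underside.
- cap: Loose ribbed grey safety cap, 46 mm across, 43 mm high, 40 g; origin at the centre of its skirt's underside, z up. Locked (at the start) the origin is on the stand's axis 106 mm above the stand's underside and the axes match the stand's. It can be turned only while pressed down 5 to 7 mm, only counter-clockwise from above; at 64 degrees (10 either way) it is free and lifts straight off.
- cap_bar (a point): Middle of the upright grip bar on the cap's flat top, 33 mm above the cap's origin. The bar is 38 mm long in the cap's x, 14 mm thick in y (pinch it across y) and reaches from 24 mm (the flat top) to 43 mm above the cap's origin.
- liner (a joint): Spring liner in the bottle's mouth under the cap: how far the cap is pressed down, m. 0 locked, 0.007 pressed to the stop, about -0.003 when the cap is off. It pushes up with 4 N at 0 and 1 N more per mm. Up to 4.5 mm a tooth blocks turning (only brute force, over 2.5 N m, gets past it); a stop blocks turning a little past the free position.
- toothpicks: Bystander: clear jar of cocktail sticks, 45 mm across, 68 mm high; origin at its underside.
- mug: Bystander: green and white mug, 78 x 116 x 101 mm; origin at its underside.
- spread: Bystander: glass jar with a dark lid, 72 mm across, 79 mm high; origin at its underside.
There are look-alikes about, which are no part of the job. What is shaped like the cap but turquoise is not meant.

How it is judged:
By the outcome, as a careful person would: the job done as asked, in the order asked, and still so for the second after the job is handed in, while the arm keeps its last pose, push and grip.
It also fails if it takes over 64 s, if anything falls off the work surface, if the arm or the gripper's body presses on something with over 40 N, if the wrist force passes 120 N, or if a joint passes its speed limit or range.

### The arm

A 6-joint arm with a two-finger parallel gripper is mounted at the origin on a cart in front of the work surface, level with it; the furniture and walls round the work are solid. World frame = base frame: x ahead of the robot, y to its left, z up, the work surface at z = 0. Lengths are in m, angles in rad, forces in N, time in s.
With the tool pointing down it reaches from about 0.25 to 0.725 m from the base axis. Payload 4 kg.
Tool frame: the origin (TCP) lies midway between the tips of the shut fingers; the grasp point (between the pads) lies 19 mm behind it; z points along the fingers, y is the line along which they close (so a half turn about z gives the same grasp; the last joint's range is limited). The gripper opens to 85 mm and grips with 20 to 120 N. Pads are 22 mm wide; open, the fingers measure 114 mm over their backs; the gripper's body (76 mm by 85 mm) begins 54 mm behind the grasp point. The pads swing forward as they close: fully open they stand 13 mm farther back than shut.
Start: joints at [1.225, 0.241, 0.005, 1.335, 0, 1.571], TCP at [0.169, 0.47, 0.231] pointing down, gripper open.
Joint ranges: [-2.72, 2.72], [-1.05, 1.87], [-1.09, 1.28], [-1.99, 2.15], [-1.42, 1.44], [-3.14, 3.14]. Speed limits (rad/s): [2.79, 2.79, 3.14, 3.14, 3.14, 3.14].

### API

Orientations are given as a unit quaternion [x, y, z, w].
In Python, from workcell import get_obs, camera, job_done, silhouettes gives the robot as it stands. The module is installed in compiled form; this text tells all that it offers.
- The arm moves only by the tool drive_tool, never from a script. Its argument "increments" is a list of rows, each a list of 3 entries, a list of its own where there are three numbers: the shift along the world's x, y, z in mm, then the turn, a rotation vector about the world's x, y, z in degrees, then the opening, from 0 (shut) to 1 (fully open). A call has 1 to 8 rows; each row shifts and turns the commanded pose from where the row before left it; what a row does not reach is not made up. A row lasts 1/12 s, in which the tool goes at most 41.7 mm and 7.16 degrees, less where a joint would pass 70% of its speed; a pose out of reach is approached as far as the arm can. A call is refused whole if a number of a shift passes 41.7 or a number of a turn 7.16, either way. A call with a gripper value outside its range is refused whole. The fingers move at their own pace and stop on an object; the grip force is fixed at half the most. Time passes only in rows, so rows that do not move let the fingers close. It gives the time, the measured TCP pose, the force, the opening and the grip force at its end, in the units of the state.
- get_obs(): the state, without advancing time (a new reading comes with each control period).
- camera(name): name is "scene" or "side" or "wrist"; returns a dict with "image" (384x512x3 uint8, red, green, blue), "K" (3x3 intrinsics, pixels), "view" (4x4, takes a point from world to camera coordinates). Camera axes: x right, y down, z forward; pixel columns grow to the right and rows downward; lengths in m; the calibration is good to about 2 mm. The wrist camera is an equidistant fisheye: a pixel r from the principal point sees the ray r / f radians off the axis. A picture is of the moment at which its call begins. There is no depth.
- job_done(): hands the job in; it is judged then, once.
Trained networks look in a picture, given as the dict that the camera call returned (one of the last four; its "shot" number tells which), for a name from the list of things; names that differ only in an ending like _2 or _b are one class to them, and where a whole thing is asked for, a point or a joint stands for the part that bears it (a point fixed in the world has none). Each returns a list of dicts, best first, with "conf" (0 to 1); they miss things now and then, are a little off and sometimes report something else, mostly with a low value. They report only what shows in the picture. A call takes as long as a camera call. They do not tell look-alikes from the thing itself.
- silhouettes(query, picture): "region" (384x512 bool, what is visible of it) and "bbox" ([left, top, right, bottom] in pixels, round what is visible of it).
The state is a dict: "clock": time; "joint_pos": joint angles; "joint_vel": joint speeds; "tau": joint torques, N m; "eef_pos": TCP position; "tool_rot": TCP orientation; "ft_force": force on the tool from outside, world axes, zero at the start; "ft_torque": the same for the moment, N m; "grip_width": finger opening in m; "grasp_force": force on a finger pad.
Only numpy, scipy, OpenCV 4.12 (cv2) and the standard library are available. Lean on these libraries where they do the work, as an engineer would, in place of code of your own. Each camera call takes 0.05 s, during which the arm holds its last target. There are 200 camera calls.

## Working session

There is one attempt and no reset: what is moved stays moved. The work goes in short steps, Python scripts to look and compute and a tool call to move; the robot and the scene stay as the last step left them, time stands still between calls to the robot, and variables do not carry over. Pictures are saved under pics/ and viewed, at most 10 in all, crops included, and the job is handed in when it is done.

Besides the shell and the picture viewer there is one more tool, called after "Call:" in YAML: its name, and indented under it one key for each argument. drive_tool: Moves the arm, as the interface text tells. Its arguments: {"type":"object","properties":{"increments":{"type":"array"}},"required":["increments"]}

```bash
mkdir -p pics; cat > h.py <<'E'
import numpy as np, cv2
from workcell import get_obs, camera, job_done, silhouettes
def save(im,name): cv2.imwrite('pics/'+name,cv2.cvtColor(np.ascontiguousarray(im),cv2.COLOR_RGB2BGR))
def ray(p,uv):
    K,V=p['K'],p['view']; d=np.linalg.inv(K)@[uv[0],uv[1],1.]
    R,t=V[:3,:3],V[:3,3]; return -R.T@t, R.T@d
def atz(p,uv,z):
    o,d=ray(p,uv); return o+d*(z-o[2])/d[2]
def proj(p,X):
    c=(p['view'][:3,:3]@np.atleast_2d(X).T).T+p['view'][:3,3]; q=(p['K']@c.T).T; return q[:,:2]/q[:,2:]
E
python3 - <<'E'
from h import *
np.set_printoptions(precision=3,suppress=True)
P={n:camera(n) for n in('scene','side')}
save(np.hstack([P['scene']['image']]),'scene0.png');save(P['side']['image'],'side0.png')
for n,p in P.items():
    print(n,-p['view'][:3,:3].T@p['view'][:3,3],p['view'][2,:3])
    for q in('stand','plate','cap','toothpicks','mug','spread'):
        for s in silhouettes(q,p): print(' ',q,round(s['conf'],2),s['bbox'],s['region'].sum())
print(get_obs())
E
```

```text
scene [-0.085 -0.414  0.725] [ 0.646  0.478 -0.595]
  stand 0.97 [210.4, 165.3, 285.5, 223.7] 2863
  plate 0.92 [306.2, 229.3, 357.1, 285.4] 2043
  cap 0.62 [240.6, 161.5, 257.2, 182.2] 316
  cap 0.62 [174.7, 214.0, 191.2, 236.3] 330
  cap 0.52 [276.3, 217.1, 294.6, 243.4] 324
  mug 0.95 [108.5, 173.7, 154.1, 220.9] 1353
  spread 0.68 [212.8, 240.2, 246.4, 284.0] 1273
side [0.206 0.873 0.6  ] [ 0.37  -0.786 -0.496]
  stand 0.95 [204.9, 192.9, 284.1, 260.3] 3471
  plate 0.97 [258.8, 173.5, 319.4, 195.9] 1057
  cap 0.71 [266.7, 193.3, 284.4, 214.1] 164
  cap 0.66 [284.0, 251.6, 308.0, 279.5] 445
  cap 0.62 [231.6, 178.7, 252.4, 204.6] 362
  cap 0.61 [324.7, 198.1, 351.6, 240.3] 1031
  toothpicks 0.92 [164.5, 223.2, 183.9, 254.8] 557
  toothpicks 0.73 [258.6, 273.7, 308.7, 350.1] 2834
  toothpicks 0.66 [229.4, 181.3, 251.8, 203.7] 397
  mug 0.64 [258.8, 272.0, 309.3, 348.7] 2944
  mug 0.53 [204.4, 195.3, 281.6, 260.2] 3451
  spread 0.94 [323.0, 198.5, 352.2, 240.4] 1100
{'clock': 0.7, 'joint_pos': array([1.225, 0.241, 0.005, 1.335, 0.   , 1.571]), 'joint_vel': array([-0.002,  0.   ,  0.001,  0.   ,  0.001, -0.   ]), 'tau': array([ -0.001, -37.208,  25.264,   0.001,  -0.   ,  -0.   ]), 'eef_pos': array([0.169, 0.47 , 0.231]), 'tool_rot': array([0.172, 0.985, 0.   , 0.   ]), 'ft_force': array([ 0.703, -0.116,  0.095]), 'ft_torque': array([0.001, 0.006, 0.047]), 'grasp_force': 0.0, 'grip_width': 0.08526484887944265}
```

```bash
python3 - <<'E'
import cv2
a=cv2.imread('pics/scene0.png')[140:300,100:366];b=cv2.imread('pics/side0.png')[160:290,150:366]
cv2.imwrite('pics/sceneC.png',cv2.resize(a,None,fx=3,fy=3,interpolation=cv2.INTER_CUBIC))
cv2.imwrite('pics/sideC.png',cv2.resize(b,None,fx=3.6,fy=3.6,interpolation=cv2.INTER_CUBIC))
E
```

```text
(no output)
```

View pics/sceneC.png

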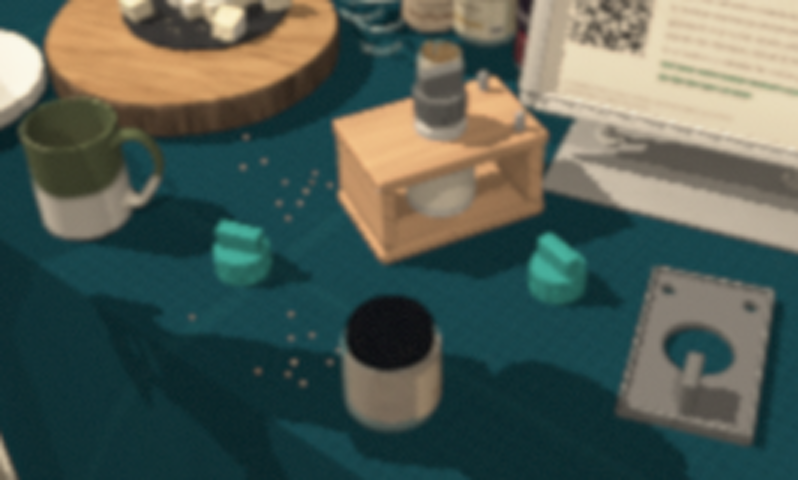

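View pics/sideC.png

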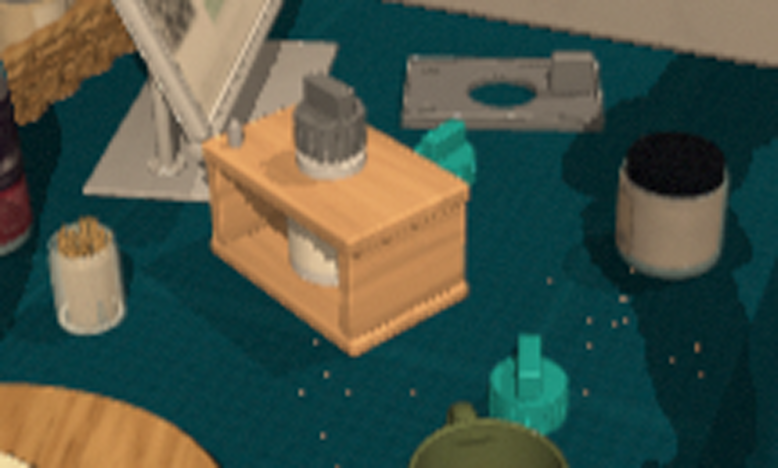

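Only the grey cap on the stand, at scene px (247,172) and side px (241,190), matches. The objects at scene (183,225) and (285,230) are turquoise look-alikes, so I exclude them. The plate is at scene (331,257), with its fin end toward the robot and its pin holes on the far side. The stand's pins are at scene (273,180) and (261,167). Next I fit the poses.

```bash
cat > fit.py <<'E'
from h import *
from scipy.optimize import minimize
S=8 # subpixel
def box(x0,x1,y0,y1,z0,z1): return np.array([[x,y,z] for x in(x0,x1) for y in(y0,y1) for z in(z0,z1)])
def cyl(x,y,r,z0,z1):
    a=np.linspace(0,2*np.pi,40,endpoint=False); return np.vstack([np.c_[x+r*np.cos(a),y+r*np.sin(a),0*a+z] for z in(z0,z1)])
PIN=[cyl(.06,s*.034,.005,.09,.104) for s in(1,-1)]
STAND=[box(-.08,.08,-.05,.05,0,.09),cyl(0,0,.023,.09,.130),box(-.019,.019,-.007,.007,.13,.149)]+PIN
PLATE=[box(-.08,.08,-.05,.05,0,.012),box(-.073,-.039,-.006,.006,.008,.043)]
def place(M,q,z=0):
    c,s=np.cos(q[2]),np.sin(q[2]); return [m@np.array([[c,s,0],[-s,c,0],[0,0,1]])+[q[0],q[1],z] for m in M]
def render(p,parts,pr=proj):
    im=np.zeros((384*2,512*2),np.uint8)
    for m in parts:
        h=cv2.convexHull((pr(p,m)*2+.5).astype(np.float32)); cv2.fillConvexPoly(im,np.round(h*S).astype(np.int32),255,cv2.LINE_AA,3)
    return cv2.resize(im,(512,384),interpolation=cv2.INTER_AREA)/255.
def holefill(m):
    c,_=cv2.findContours(m.astype(np.uint8),cv2.RETR_EXTERNAL,cv2.CHAIN_APPROX_NONE); o=np.zeros(m.shape,np.uint8); cv2.drawContours(o,c,-1,1,-1); return o.astype(float)
def fit(obs,M,q0,z=0,step=(.01,.01,.08)):
    def cost(q): return sum(abs(render(p,place(M,q,z))-r).sum()/r.sum() for p,r in obs)
    q=np.array(q0,float)
    for k in(1,.3,.1):
        sim=np.vstack([q]+[q+np.eye(3)[i]*step[i]*k for i in range(3)])
        r=minimize(cost,q,method='Nelder-Mead',options=dict(initial_simplex=sim,xatol=1e-5,fatol=1e-5,maxiter=200)); q=r.x
    return q,r.fun
E
cat > m1.py <<'E'
from fit import *
np.set_printoptions(precision=4,suppress=True)
P={n:camera(n) for n in('scene','side')}
ob={'stand':[],'plate':[]}
for n,p in P.items():
    st=silhouettes('stand',p)[0]['region']; pl=silhouettes('plate',p)[0]['region']
    c0={'scene':(248,172),'side':(241,190)}[n]
    cp=[s['region'] for s in silhouettes('cap',p) if abs(np.mean(np.reshape(s['bbox'],(2,2)),0)-c0).max()<6]
    print(n,len(cp))
    st=st|cp[0] if cp else st
    st=cv2.morphologyEx(st.astype(np.uint8),cv2.MORPH_CLOSE,np.ones((5,5)))
    ob['stand'].append((p,holefill(st))); ob['plate'].append((p,holefill(pl)))
s=P['scene']; L,F,R,B=[atz(s,u,.09) for u in((211.7,181.7),(228.3,202.3),(282,183.3),(265.7,166))]
print('corners',L,F,R,B,np.linalg.norm(R-F),np.linalg.norm(L-F))
c=(L+F+R+B)/4; ex=R+B-L-F; q0=[c[0],c[1],np.arctan2(ex[1],ex[0])]
h1,h2=[atz(s,(100+u/3,140+v/3),.012) for u,v in((669,289),(751,306))]; hc=atz(s,(100+699/3,140+350/3),.012); d=(h1+h2)/2-hc
print('plate',h1,h2,hc,np.linalg.norm(h1-h2),np.linalg.norm(d))
p0=[hc[0],hc[1],np.arctan2(d[1],d[0])]
for nm,M,q in(('stand',STAND,q0),('plate',PLATE,p0)):
    print(nm,np.array(q))
    for o in(ob[nm],ob[nm][:1],ob[nm][1:]):
        print('  ',*fit(o,M,q))
E
python3 m1.py
```

```text
scene 1
side 1
corners [0.5366 0.1932 0.09  ] [0.4984 0.1045 0.09  ] [0.6434 0.0451 0.09  ] [0.6819 0.1254 0.09  ] 0.1566931318634347 0.09655703842607215
plate [ 0.6123 -0.1038  0.012 ] [ 0.6361 -0.1668  0.012 ] [ 0.5668 -0.1567  0.012 ] 0.06732291688538174 0.06125970827788652
stand [ 0.5901  0.1171 -0.4132]
   [ 0.5928  0.1233 -0.4976] 0.127719265043609
   [ 0.5948  0.1229 -0.4765] 0.07100710253141505
   [ 0.591   0.125  -0.5093] 0.04812299887086046
plate [ 0.5668 -0.1567  0.356 ]
   [ 0.574  -0.1519  0.3629] 0.21798334947062548
   [ 0.5743 -0.1529  0.3609] 0.04160250261409103
   [ 0.5732 -0.1484  0.3657] 0.1607765635898628
```

Call:
drive_tool:
  increments:
    - [[28,-25,5],[0,0,-4],1]
    - [[28,-25,5],[0,0,-4],1]
    - [[28,-25,5],[0,0,0],1]
    - [[28,-25,5],[0,0,0],1]
    - [[28,-25,5],[0,0,0],1]
    - [[28,-25,5],[0,0,0],1]
    - [[28,-25,5],[0,0,0],1]
    - [[28,-25,5],[0,0,0],1]

```text
clock: 1.77
eef_pos: [0.3946, 0.2689, 0.2718]
tool_rot: [0.24, 0.971, 0.0, 0.0]
ft_force: [0.2, 1.6, -0.6]
grip_width: 0.0853
grasp_force: 0.0
```

Call:
drive_tool:
  increments:
    - [[28,-25,5],[0,0,0],1]
    - [[28,-25,5],[0,0,0],1]
    - [[28,-25,5],[0,0,0],1]
    - [[28,-25,5],[0,0,0],1]
    - [[28,-25,5],[0,0,0],1]
    - [[0,0,0],[0,0,0],1]
    - [[0,0,0],[0,0,0],1]

```text
clock: 2.35
eef_pos: [0.5347, 0.1438, 0.2958]
tool_rot: [0.242, 0.97, -0.0, -0.0]
ft_force: [0.3, 1.6, 0.9]
grip_width: 0.0851
grasp_force: 0.0
```

```bash
python3 - <<'E'
from fit import *
np.set_printoptions(precision=3,suppress=True)
w=camera('wrist'); s=camera('scene'); d=camera('side')
save(w['image'],'w1.png'); np.savez('w1.npz',**{k:w[k] for k in('image','K','view')})
print(w['K'],w['view'],-w['view'][:3,:3].T@w['view'][:3,3])
for q in('stand','cap'):
    for r in silhouettes(q,w): print(q,r['conf'],r['bbox'])
for c,u in((s,(282.7,203)),(s,(275,172)),(d,(173.6,212.8)),(d,(207,214))): print(atz(c,u,0))
print({k:get_obs()[k] for k in('clock','joint_pos','eef_pos','tool_rot')})
E
```

```text
[[297.319   0.    260.476]
 [  0.    297.319 191.408]
 [  0.      0.      1.   ]] [[ 0.471  0.882 -0.    -0.379]
 [ 0.839 -0.448  0.311 -0.444]
 [ 0.274 -0.147 -0.951  0.316]
 [ 0.     0.     0.     1.   ]] [0.464 0.182 0.438]
stand 0.59 [225.0, 135.6, 307.3, 264.6]
cap 0.88 [245.1, 47.9, 280.9, 82.8]
cap 0.75 [248.6, 201.8, 287.0, 247.1]
cap 0.56 [170.1, 208.1, 195.5, 234.1]
[0.672 0.057 0.   ]
[0.782 0.16  0.   ]
[0.809 0.103 0.   ]
[0.722 0.073 0.   ]
{'clock': 2.6, 'joint_pos': array([0.268, 0.332, 0.297, 1.536, 0.   , 0.752]), 'eef_pos': array([0.532, 0.146, 0.296]), 'tool_rot': array([ 0.239,  0.971, -0.   , -0.   ])}
```

View pics/w1.png

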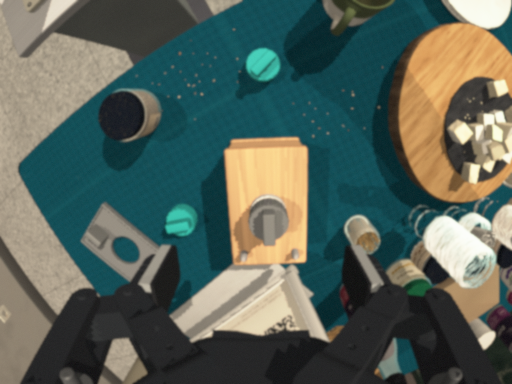

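```bash
cat >> fit.py <<'E'
def wproj(p,X):
    c=(p['view'][:3,:3]@np.atleast_2d(X).T).T+p['view'][:3,3]; r=np.hypot(c[:,0],c[:,1]); th=np.arctan2(r,c[:,2])
    return p['K'][[0,1],[2,2]]+p['K'][0,0]*(th/r)[:,None]*c[:,:2]
def wray(p,uv):
    d=(np.array(uv)-p['K'][[0,1],[2,2]])/p['K'][0,0]; th=np.hypot(*d); v=np.r_[np.sin(th)*d/th,np.cos(th)]
    R,t=p['view'][:3,:3],p['view'][:3,3]; return -R.T@t,R.T@v
def watz(p,uv,z):
    o,d=wray(p,uv); return o+d*(z-o[2])/d[2]
def wfit(p,r,M,q0,z=0):
    global proj
    cost=lambda q: abs(render(p,place(M,q,z),wproj)-r).sum()/r.sum()
    q=np.array(q0,float)
    for k in(1,.3,.1):
        sim=np.vstack([q]+[q+np.eye(3)[i]*(.01,.01,.08)[i]*k for i in range(3)])
        m=minimize(cost,q,method='Nelder-Mead',options=dict(initial_simplex=sim,xatol=1e-5,fatol=1e-5,maxiter=200)); q=m.x
    return q,m.fun
E
python3 - <<'E'
from fit import *
np.set_printoptions(precision=4,suppress=True)
w=camera('wrist')
cap=[s for s in silhouettes('cap',w) if abs(np.mean(np.reshape(s['bbox'],(2,2)),0)-(268,224)).max()<10]
st=silhouettes('stand',w)[0]; r=st['region'].copy()
print(st['conf'],len(cap),r.sum())
if cap: r|=cap[0]['region']
r=holefill(cv2.morphologyEx(r.astype(np.uint8),cv2.MORPH_CLOSE,np.ones((5,5))))
q,c=wfit(w,r,STAND,(.593,.123,-.48)); print('stand',q,c)
for p in silhouettes('plate',w)[:1]:
    qp,cp=wfit(w,holefill(p['region']),PLATE,(.574,-.152,.361)); print('plate',p['conf'],p['bbox'],qp,cp)
for u in((243,257),(293,257)): print('pin',watz(w,u,.104))
im=w['image'].copy()
big=cv2.resize(im[120:290,190:340],None,fx=4,fy=4,interpolation=cv2.INTER_CUBIC)[:600]
def dr(M,col):
    for m in M:
        h=cv2.convexHull(wproj(w,m).astype(np.float32))[:,0]; cv2.polylines(big,[np.round((h-[190,120]+.5)*4*8).astype(np.int32)],True,col,1,cv2.LINE_AA,3)
dr(place(STAND,q),(255,0,0))
s=camera('scene')['image'][0:210,240:512]; d=camera('side')['image'][60:270,140:300]
save(big,'w2.png')
save(np.hstack([cv2.resize(s,None,fx=1.8,fy=1.8),cv2.resize(d,None,fx=1.8,fy=1.8)]),'board.png')
E
```

```text
0.6 1 8301
stand [ 0.5911  0.1241 -0.4495] 0.030609663750463208
plate 0.98 [83.1, 200.6, 162.4, 282.3] [ 0.5674 -0.1548  0.3593] 0.337529878467952
pin [0.6276 0.0708 0.104 ]
pin [0.6582 0.1284 0.104 ]
```

View pics/w2.png

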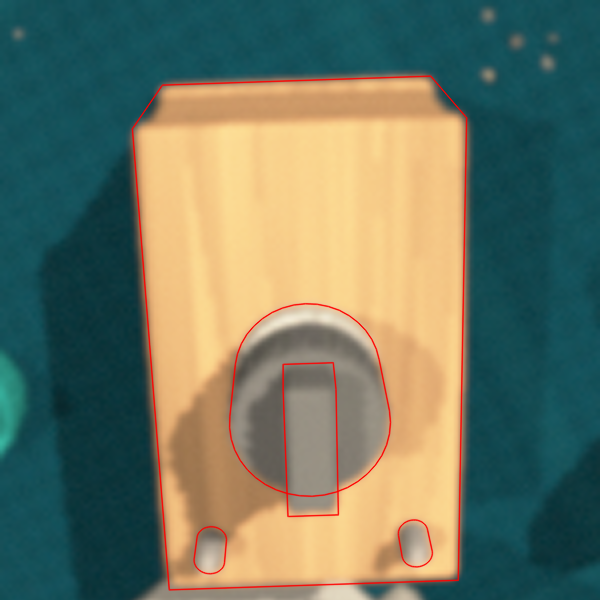

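View pics/board.png

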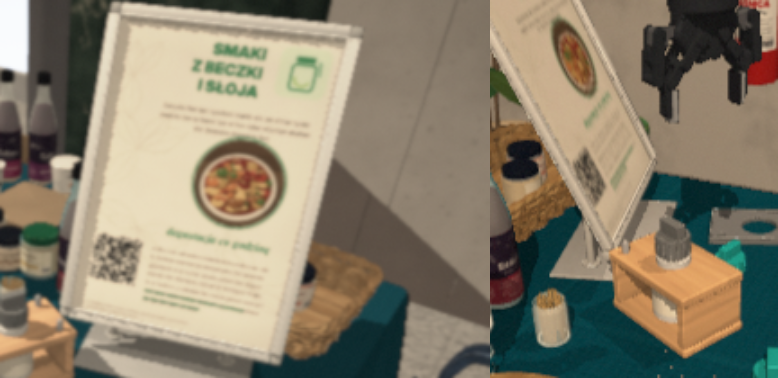

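```bash
python3 - <<'E'
from fit import *
np.set_printoptions(precision=3,suppress=True)
s=camera('scene');d=camera('side')
for a,b in(((276,172),(204,204)),((395.5,199),(231.7,148))):
    o1,d1=ray(s,a);o2,d2=ray(d,b)
    t=np.linalg.lstsq(np.c_[d1,-d2],o2-o1,rcond=None)[0]; print(o1+t[0]*d1,o2+t[1]*d2)
E
```

```text
[0.71  0.109 0.061] [0.705 0.11  0.056]
[ 0.79  -0.208  0.07 ] [ 0.788 -0.207  0.067]
```

Call:
drive_tool:
  increments:
    - [[-2,-36,0],[0,0,6],1]
    - [[-2,-36,0],[0,0,6],1]
    - [[-2,-36,0],[0,0,6],1]
    - [[-2,-36,-5],[0,0,6],1]
    - [[-2,-36,-10],[0,0,6],1]
    - [[-2,-36,-10],[0,0,6],1]
    - [[0,-36,-10],[0,0,6],1]
    - [[0,-36,-10],[0,0,6],1]

```text
clock: 3.67
eef_pos: [0.5211, -0.1443, 0.2512]
tool_rot: [-0.178, 0.984, -0.0, 0.0]
ft_force: [0.8, -0.0, -0.9]
grip_width: 0.0855
grasp_force: 0.0
```

Call:
drive_tool:
  increments:
    - [[0,-30,0],[0,0,0],1]
    - [[0,0,0],[0,0,0],1]
    - [[0,0,0],[0,0,0],1]
    - [[0,0,0],[0,0,0],1]

```text
clock: 4.0
eef_pos: [0.5215, -0.1724, 0.2513]
tool_rot: [-0.175, 0.985, 0.0, 0.0]
ft_force: [0.3, 0.9, -0.9]
grip_width: 0.0854
grasp_force: 0.0
```

```bash
cat > m2.py <<'E'
from fit import *
np.set_printoptions(precision=4,suppress=True)
w=camera('wrist'); p=silhouettes('plate',w)[0]
r=holefill(p['region'])
q,c=wfit(w,r,PLATE,(.574,-.152,.361)); print('plate',p['conf'],p['bbox'],q,c)
o=get_obs(); print(o['clock'],o['eef_pos'],o['tool_rot'],o['joint_pos'])
y=2*np.arctan2(o['tool_rot'][1],o['tool_rot'][0])-np.pi/2
h=q[:2]-.056*np.array([np.cos(q[2]),np.sin(q[2])])
print('handle',h,'move mm',(h-o['eef_pos'][:2])*1e3,'turn',np.degrees((q[2]+np.pi/2-y+np.pi/2)%np.pi-np.pi/2))
big=cv2.resize(w['image'][100:300,160:360],None,fx=3,fy=3,interpolation=cv2.INTER_CUBIC)
for m in place(PLATE+[cyl(0,0,.029,.008,.008)]+[cyl(.06,s*.034,.0065,.008,.008) for s in(1,-1)],q):
    for part in ((m,) if len(m)>8 else (m,)):
        hh=cv2.convexHull(wproj(w,part).astype(np.float32))[:,0]; cv2.polylines(big,[np.round((hh-[160,100]+.5)*24).astype(np.int32)],True,(255,0,0),1,cv2.LINE_AA,3)
save(big,'w3.png')
E
python3 m2.py
```

```text
plate 0.68 [224.0, 136.7, 302.3, 250.8] [ 0.5722 -0.1512  0.3512] 0.029451078677084866
4.1 [ 0.5217 -0.1715  0.2516] [-0.176   0.9844  0.0001  0.0002] [-0.3178  0.332   0.1822  1.4206  0.0003 -0.6716]
handle [ 0.5196 -0.1705] move mm [-2.0977  0.9828] turn -0.14820781908425248
```

View pics/w3.png

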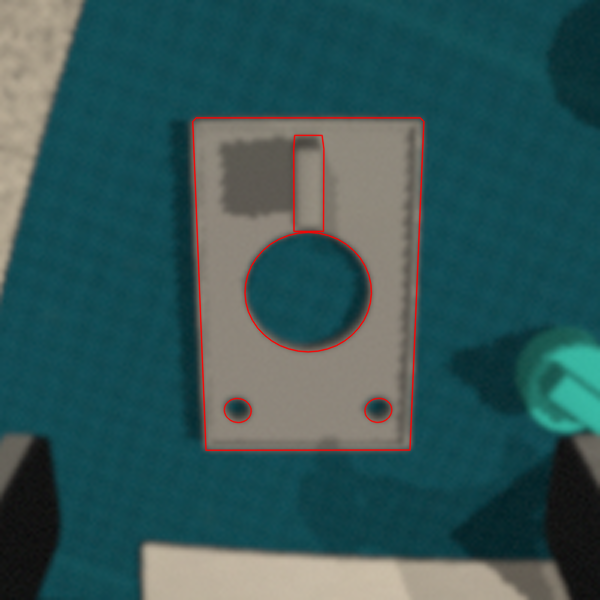

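The overlay matches the plate's outline, fin, bottle hole at (308,292) and pin holes at (238,410) and (378,410). Descending onto the fin.

Call:
drive_tool:
  increments:
    - [[-2,1,-30],[0,0,0],1]
    - [[0,0,-35],[0,0,0],1]
    - [[0,0,-35],[0,0,0],1]
    - [[0,0,-35],[0,0,0],1]
    - [[0,0,-35],[0,0,0],1]
    - [[0,0,-30],[0,0,0],1]
    - [[0,0,-20],[0,0,0],1]
    - [[0,0,-15],[0,0,0],1]

```text
clock: 4.77
eef_pos: [0.5183, -0.1695, 0.0141]
tool_rot: [-0.177, 0.984, 0.001, -0.001]
ft_force: [0.0, 0.2, -0.2]
grip_width: 0.0852
grasp_force: 0.0
```

Call:
drive_tool:
  increments:
    - [[0,0,0],[0,0,0],0]
    - [[0,0,0],[0,0,0],0]
    - [[0,0,0],[0,0,0],0]
    - [[0,0,0],[0,0,0],0]
    - [[0,0,0],[0,0,0],0]
    - [[0,0,0],[0,0,0],0]
    - [[0,0,0],[0,0,0],0]
    - [[0,0,0],[0,0,0],0]

```text
clock: 5.43
eef_pos: [0.5206, -0.1719, 0.0177]
tool_rot: [-0.175, 0.985, -0.001, 0.001]
ft_force: [-0.2, 1.1, 5.6]
grip_width: 0.011
grasp_force: 60.7
```

Call:
drive_tool:
  increments:
    - [[0,0,8],[0,0,0],0]
    - [[0,0,20],[0,0,0],0]
    - [[0,0,30],[0,0,0],0]
    - [[0,0,35],[0,0,0],0]
    - [[0,0,35],[0,0,0],0]
    - [[0,0,30],[0,0,0],0]
    - [[-5,0,15],[0,0,0],0]
    - [[0,0,0],[0,0,0],0]

```text
clock: 6.1
eef_pos: [0.516, -0.1724, 0.194]
tool_rot: [-0.175, 0.985, -0.002, 0.003]
ft_force: [0.5, -0.2, -1.7]
grip_width: 0.0111
grasp_force: 59.6
```

Call:
drive_tool:
  increments:
    - [[-5,15,0],[0,0,-3],0]
    - [[-5,28,0],[0,0,-6],0]
    - [[-5,34,0],[0,0,-6],0]
    - [[0,34,0],[0,0,-6],0]
    - [[0,34,0],[0,0,-6],0]
    - [[0,34,0],[0,0,-6],0]
    - [[5,34,0],[0,0,-6],0]
    - [[5,34,0],[0,0,-4],0]

```text
clock: 6.77
eef_pos: [0.5079, 0.0767, 0.1875]
tool_rot: [0.2, 0.98, -0.001, -0.002]
ft_force: [1.0, -0.4, -1.6]
grip_width: 0.0111
grasp_force: 59.6
```

Call:
drive_tool:
  increments:
    - [[5,32,0],[0,0,-2],0]
    - [[5,23,0],[0,0,-1],0]
    - [[5,14,0],[0,0,0],0]
    - [[0,0,0],[0,0,0],0]
    - [[0,0,0],[0,0,0],0]
    - [[0,0,0],[0,0,0],0]

```text
clock: 7.27
eef_pos: [0.5238, 0.1433, 0.1883]
tool_rot: [0.224, 0.975, -0.001, -0.001]
ft_force: [-0.0, -0.1, -1.8]
grip_width: 0.0109
grasp_force: 59.6
```

```bash
cat > m3.py <<'E'
from fit import *
import sys
np.set_printoptions(precision=4,suppress=True)
w=camera('wrist'); o=get_obs(); ps=silhouettes('plate',w); p=ps[0]
print(o['clock'],o['eef_pos'],o['tool_rot'],o['ft_force'],o['joint_pos'])
t=o['eef_pos']; y=2*np.arctan2(o['tool_rot'][1],o['tool_rot'][0])-np.pi/2
yaw=y-np.pi/2; yaw=(yaw+np.pi)%(2*np.pi)-np.pi
z=t[2]-.0177; h0=t[:2]+.056*np.array([np.cos(yaw),np.sin(yaw)])
q,c=wfit(w,holefill(p['region']),PLATE,(*h0,yaw),z); print('plate',p['conf'],p['bbox'],q,c,'nominal',h0,yaw)
save(cv2.resize(w['image'],(800,600),interpolation=cv2.INTER_CUBIC),sys.argv[1])
big=cv2.resize(w['image'][90:290,160:360],None,fx=3,fy=3,interpolation=cv2.INTER_CUBIC)
def dr(M,q,z,col):
  for m in place(M,q,z):
    hh=cv2.convexHull(wproj(w,m).astype(np.float32))[:,0]; cv2.polylines(big,[np.round((hh-[160,90]+.5)*24).astype(np.int32)],True,col,1,cv2.LINE_AA,3)
dr(PLATE+[cyl(0,0,.029,.008,.008)]+[cyl(.06,s*.034,.0065,.008,.008) for s in(1,-1)],q,z,(255,0,0))
dr(STAND,(.5911,.1241,-.4495),0,(0,0,255)); save(big,sys.argv[1])
d=np.array([.5911,.1241])-q[:2]; print('to stand mm',d*1e3,'turn',np.degrees(-.4495-q[2]))
E
python3 m3.py w4.png
```

```text
7.3167 [0.524  0.143  0.1887] [ 0.224   0.9746 -0.0006 -0.0007] [-0.098  -0.0266 -1.9314] [ 0.2667  0.3484  0.0409  1.2652 -0.0005  0.7186]
plate 0.6 [172.6, 195.6, 353.7, 300.2] [ 0.5734  0.1185 -0.4642] 1.3143479911687361 nominal [0.5743 0.1186] -0.45188233711974224
to stand mm [17.6937  5.6224] turn 0.8395826039360282
```

View pics/w4.png

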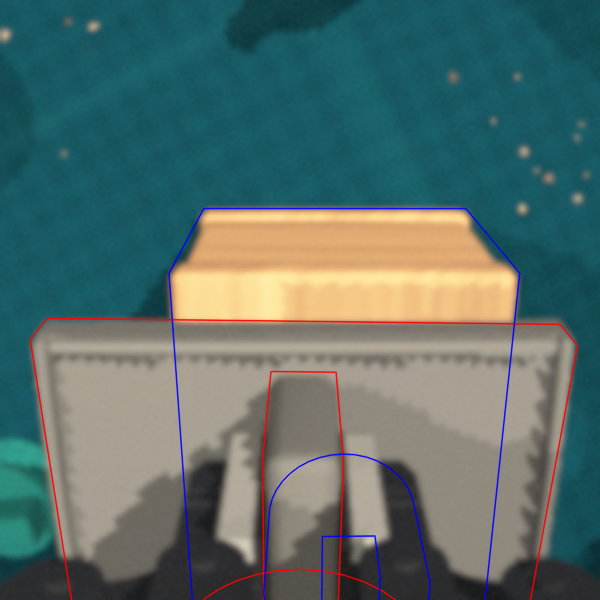

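```bash
cat > m4.py <<'E'
from fit import *
from scipy.optimize import least_squares
from scipy.ndimage import map_coordinates
np.set_printoptions(precision=4,suppress=True)
w=dict(np.load('w1.npz')); R=cv2.GaussianBlur(w['image'][...,0].astype(float),(0,0),.7)
t=np.linspace(.05,.95,40)[:,None]
def E(a,b): return np.array(a)*(1-t)+np.array(b)*t
A=.09
edges=[(E((-.08,.05,A),(.04,.05,A)),(0,1)),(E((-.08,-.05,A),(.04,-.05,A)),(0,-1)),]
edges+= [(E((-.08,-.05,.0),(-.08,.05,.0)),(-1,0))]
def obs(q):
    o=[];
    for pts,n in edges:
        X=place([pts],q)[0]; Y=place([pts+np.r_[n,0]*.001],q)[0]; u=wproj(w,X); v=wproj(w,Y)-u; v/=np.linalg.norm(v,axis=1)[:,None]
        s=np.arange(-5,5.01,.25); pr=map_coordinates(R,[(u[:,1:]+v[:,1:]*s),(u[:,:1]+v[:,:1]*s)],order=1)
        g=-np.gradient(pr,axis=1); k=g.argmax(1); o.append((pts,u+v*s[k][:,None],v))
    return o
q=np.array([.5911,.1241,-.4495])
for it in range(6):
    o=obs(q)
    f=lambda q: np.concatenate([((wproj(w,place([p],q)[0])-m)*v).sum(1) for p,m,v in o])
    r=least_squares(f,q,loss='soft_l1',f_scale=.3); q=r.x
res=f(q); print(q,[ (round(np.median(x),2),round(x.std(),2)) for x in np.split(res,3)])
# pins: bright low-saturation blobs near predicted place
for s in(1,-1):
    c=wproj(w,place([np.array([[.06,s*.034,z] for z in(.09,.104)])],q)[0]); print('pin pred base/top',c.ravel())
    m=c.mean(0).round().astype(int); sub=w['image'][m[1]-7:m[1]+8,m[0]-6:m[0]+7].astype(int); sat=sub.max(2)-sub.min(2)
    wgt=np.clip(sat.max()*.55-sat,0,None); yy,xx=np.mgrid[:15,:13]
    print('  grey blob',(wgt*xx).sum()/wgt.sum()+m[0]-6,(wgt*yy).sum()/wgt.sum()+m[1]-7,'pred mid',c.mean(0))
E
python3 m4.py
```

```text
[ 0.5911  0.1241 -0.4531] [(np.float64(-0.01), np.float64(0.33)), (np.float64(0.0), np.float64(0.26)), (np.float64(-0.0), np.float64(0.24))]
pin pred base/top [294.1861 250.7058 295.2672 255.9566]
  grey blob 294.41218260755164 253.41849756610975 pred mid [294.7267 253.3312]
pin pred base/top [243.605  252.5196 243.0567 257.833 ]
  grey blob 243.20489590363948 254.75629510409635 pred mid [243.3309 255.1763]
```

Call:
drive_tool:
  increments:
    - [[9,2,0],[0,0,0],0]
    - [[8,3,0],[0,0,0],0]
    - [[0,0,-15],[0,0,0],0]
    - [[0,0,-20],[0,0,0],0]
    - [[0,0,-15],[0,0,0],0]
    - [[0,0,0],[0,0,0],0]
    - [[0,0,0],[0,0,0],0]
    - [[0,0,0],[0,0,0],0]

```text
clock: 8.03
eef_pos: [0.5423, 0.1491, 0.1403]
tool_rot: [0.224, 0.975, 0.0, 0.001]
ft_force: [-0.4, 0.2, -2.1]
grip_width: 0.0104
grasp_force: 59.5
```

```bash
python3 - <<'E'
from fit import *
np.set_printoptions(precision=4,suppress=True)
o=get_obs(); print(o['eef_pos'],o['tool_rot'],o['ft_force'],o['ft_torque'])
y=2*np.arctan2(o['tool_rot'][1],o['tool_rot'][0])-np.pi; t=o['eef_pos']; print('yaw',y,'err',(np.array([.5412,.1476])-t[:2])*1e3)
z=t[2]-.0177; q=np.r_[t[:2]+.056*np.array([np.cos(y),np.sin(y)]),y]
P=[(camera(n),b) for n,b in(('scene',(195,140)),('side',(190,160)))]; ims=[]
for p,b in P:
    im=cv2.resize(p['image'][b[1]:b[1]+100,b[0]:b[0]+100],None,fx=4,fy=4,interpolation=cv2.INTER_CUBIC)
    for M,qq,zz,col in((PLATE+[cyl(.06,s*.034,.0065,.008,.008) for s in(1,-1)],q,z,(255,0,0)),(STAND,(.5915,.1231,-.453),0,(0,0,255))):
        for m in place(M,qq,zz):
            hh=cv2.convexHull(proj(p,m).astype(np.float32))[:,0]; cv2.polylines(im,[np.round((hh-b+.5)*32).astype(np.int32)],True,col,1,cv2.LINE_AA,3)
    ims.append(im)
save(np.hstack(ims),'fit1.png')
E
```

```text
[0.5423 0.1491 0.1403] [0.2237 0.9747 0.0003 0.0006] [-0.3559  0.1889 -2.0532] [ 0.0547  0.0582 -0.0416]
yaw -0.4512311502620565 err [-1.0517 -1.5441]
```

View pics/fit1.png

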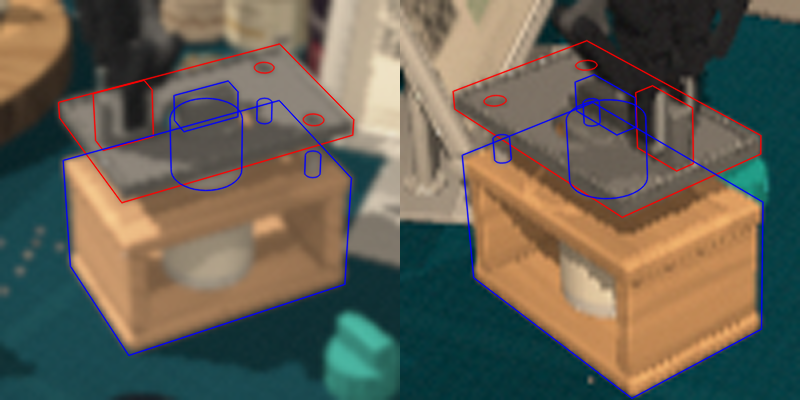

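The plate hangs level over the bottle, aligned with the stand in both views. I'll correct it by (-1,-1.5) mm and lower it slowly.

Call:
drive_tool:
  increments:
    - [[-1,-1.5,-5],[0,0,0],0]
    - [[0,0,-5],[0,0,0],0]
    - [[0,0,-4],[0,0,0],0]
    - [[0,0,-4],[0,0,0],0]
    - [[0,0,-4],[0,0,0],0]
    - [[0,0,0],[0,0,0],0]

```text
clock: 8.63
eef_pos: [0.5397, 0.1477, 0.1161]
tool_rot: [0.223, 0.975, -0.0, -0.001]
ft_force: [0.7, 0.2, -2.1]
grip_width: 0.0113
grasp_force: 59.5
```

Call:
drive_tool:
  increments:
    - [[0.5,0,-3],[0,0,0],0]
    - [[0,0,-3],[0,0,0],0]
    - [[0,0,-3],[0,0,0],0]
    - [[0,0,-1],[0,0,0],0]
    - [[0,0,0],[0,0,0],0]
    - [[0,0,0],[0,0,0],0]

```text
clock: 9.13
eef_pos: [0.5412, 0.148, 0.1077]
tool_rot: [0.223, 0.975, 0.0, 0.0]
ft_force: [0.1, -0.4, 1.6]
grip_width: 0.0111
grasp_force: 59.9
```

Call:
drive_tool:
  increments:
    - [[0,0,-1.5],[0,0,0],0]
    - [[0,0,0],[0,0,0],0]
    - [[0,0,0],[0,0,0],0.5]
    - [[0,0,0],[0,0,0],1]
    - [[0,0,0],[0,0,0],1]
    - [[0,0,0],[0,0,0],1]
    - [[0,0,0],[0,0,0],1]
    - [[0,0,0],[0,0,0],1]

```text
clock: 9.8
eef_pos: [0.5409, 0.1479, 0.1055]
tool_rot: [0.223, 0.975, -0.0, -0.0]
ft_force: [-0.4, -0.7, 0.8]
grip_width: 0.0818
grasp_force: 0.0
```

Call:
drive_tool:
  increments:
    - [[0,0,15],[0,0,0],1]
    - [[0,0,30],[0,0,0],1]
    - [[0,0,35],[0,0,0],1]
    - [[0,0,35],[0,0,0],1]
    - [[0,0,35],[0,0,0],1]
    - [[0,0,30],[0,0,0],1]
    - [[0,0,0],[0,0,0],1]
    - [[0,0,0],[0,0,0],1]

```text
clock: 10.47
eef_pos: [0.5422, 0.1482, 0.2881]
tool_rot: [0.223, 0.975, 0.001, 0.002]
ft_force: [0.1, 1.1, -0.9]
grip_width: 0.0856
grasp_force: 0.0
```

```bash
cat > m5.py <<'E'
from fit import *
import sys
np.set_printoptions(precision=4,suppress=True)
w=camera('wrist'); o=get_obs(); S0=(.5911,.1241,-.453)
p=silhouettes('plate',w); print([(a['conf'],a['bbox']) for a in p])
print(o['clock'],o['eef_pos'],o['tool_rot'],o['ft_force'])
y=2*np.arctan2(o['tool_rot'][1],o['tool_rot'][0])-np.pi; print('yaw',y,'axis - tcp mm',(np.array(S0[:2])-o['eef_pos'][:2])*1e3)
b=np.array([180,90]); big=cv2.resize(w['image'][90:290,180:350],None,fx=3,fy=3,interpolation=cv2.INTER_CUBIC)
def dr(M,col,z=0):
    for m in place(M,S0,z):
        hh=cv2.convexHull(wproj(w,m).astype(np.float32))[:,0]; cv2.polylines(big,[np.round((hh-b+.5)*24).astype(np.int32)],True,col,1,cv2.LINE_AA,3)
dr(PLATE+[cyl(0,0,.029,.008,.008)]+[cyl(.06,s*.034,.0065,.008,.008) for s in(1,-1)],(255,0,0),.09)
dr([cyl(0,0,.023,.106,.13),box(-.019,.019,-.007,.007,.13,.149)],(0,0,255))
save(big,sys.argv[1])
E
python3 m5.py seat.png
```

```text
[(0.67, [216.8, 144.1, 307.7, 272.0])]
10.5167 [0.5412 0.148  0.286 ] [0.2234 0.9747 0.0003 0.0005] [-0.024   0.4642 -0.718 ]
yaw -0.45056018652598295 axis - tcp mm [ 49.9026 -23.8545]
```

View pics/seat.png

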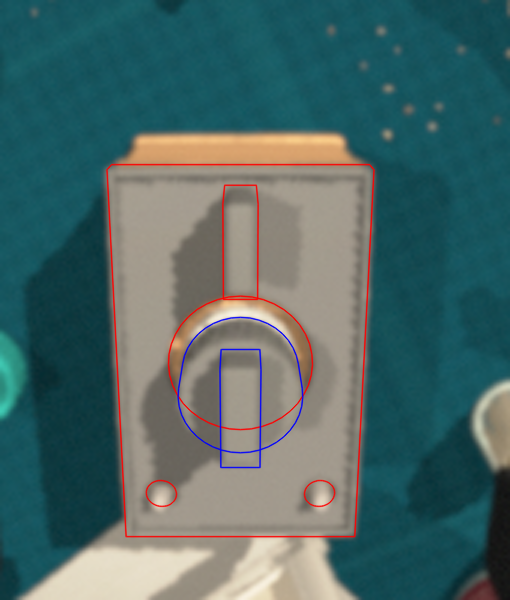

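The plate outline, fin and both pins (160,493) and (319,493) match the flush pose. Next is the cap.

Call:
drive_tool:
  increments:
    - [[25,-12,0],[0,0,0],1]
    - [[25,-12.4,-15],[0,0,0],1]
    - [[0,0,-30],[0,0,0],1]
    - [[0,0,-35],[0,0,0],1]
    - [[0,0,-35],[0,0,0],1]
    - [[0,0,-20],[0,0,0],1]
    - [[0,0,0],[0,0,0],1]
    - [[0,0,0],[0,0,0],1]

```text
clock: 11.23
eef_pos: [0.5889, 0.1231, 0.148]
tool_rot: [0.223, 0.975, -0.001, -0.003]
ft_force: [0.8, 0.1, 0.6]
grip_width: 0.0854
grasp_force: 0.0
```

Call:
drive_tool:
  increments:
    - [[1,0.5,-8],[0,0,0],1]
    - [[0,0,-7],[0,0,0],1]
    - [[0,0,0],[0,0,0],1]
    - [[0,0,0],[0,0,0],1]
    - [[0,0,0],[0,0,0],1]
    - [[0,0,0],[0,0,0],1]

```text
clock: 11.73
eef_pos: [0.5925, 0.1241, 0.1367]
tool_rot: [0.223, 0.975, 0.0, 0.001]
ft_force: [0.4, 0.7, -0.1]
grip_width: 0.0856
grasp_force: 0.0
```

Call:
drive_tool:
  increments:
    - [[-1,-0.5,-4],[0,0,0],1]
    - [[0,0,0],[0,0,0],1]
    - [[0,0,0],[0,0,0],0]
    - [[0,0,0],[0,0,0],0]
    - [[0,0,0],[0,0,0],0]
    - [[0,0,0],[0,0,0],0]
    - [[0,0,0],[0,0,0],0]
    - [[0,0,0],[0,0,0],0]

```text
clock: 12.4
eef_pos: [0.591, 0.1235, 0.1319]
tool_rot: [0.223, 0.975, 0.0, 0.0]
ft_force: [-0.9, -0.8, 3.1]
grip_width: 0.0122
grasp_force: 50.4
```

Call:
drive_tool:
  increments:
    - [[0,0,0],[0,0,0],0]
    - [[0,0,0],[0,0,0],0]

```text
clock: 12.57
eef_pos: [0.591, 0.1235, 0.1321]
tool_rot: [0.223, 0.975, 0.0, 0.0]
ft_force: [-0.2, 0.4, 2.2]
grip_width: 0.0124
grasp_force: 60.8
```

Call:
drive_tool:
  increments:
    - [[0,0,-2],[0,0,0],0]
    - [[0,0,-2],[0,0,0],0]
    - [[0,0,-2],[0,0,0],0]
    - [[0,0,-1],[0,0,0],0]
    - [[0,0,0],[0,0,0],0]
    - [[0,0,0],[0,0,0],0]

```text
clock: 13.07
eef_pos: [0.5911, 0.1236, 0.1263]
tool_rot: [0.223, 0.975, 0.0, 0.001]
ft_force: [-2.5, -1.5, 9.1]
grip_width: 0.0123
grasp_force: 61.8
```

Call:
drive_tool:
  increments:
    - [[0,0,-1],[0,0,0],0]
    - [[0,0,-1],[0,0,0],0]
    - [[0,0,0],[0,0,0],0]
    - [[0,0,0],[0,0,0],0]

```text
clock: 13.4
eef_pos: [0.5911, 0.1236, 0.125]
tool_rot: [0.223, 0.975, 0.0, 0.001]
ft_force: [-4.5, -1.9, 12.8]
grip_width: 0.0122
grasp_force: 62.2
```

Call:
drive_tool:
  increments:
    - [[0,0,0],[0,0,4],0]
    - [[0,0,0],[0,0,4],0]
    - [[0,0,0],[0,0,4],0]
    - [[0,0,0],[0,0,4],0]
    - [[0,0,0],[0,0,4],0]
    - [[0,0,0],[0,0,4],0]
    - [[0,0,0],[0,0,4],0]
    - [[0,0,0],[0,0,0],0]

```text
clock: 14.07
eef_pos: [0.5927, 0.124, 0.1253]
tool_rot: [-0.02, 1.0, 0.001, 0.003]
ft_force: [-1.3, 1.2, 10.2]
grip_width: 0.0124
grasp_force: 62.0
```

```bash
cat > st.py <<'E'
from fit import *
np.set_printoptions(precision=4,suppress=True)
o=get_obs(); y=2*np.arctan2(o['tool_rot'][1],o['tool_rot'][0])-np.pi
print(o['clock'],o['eef_pos'],o['ft_force'],o['ft_torque'],'twist',np.degrees(y+.4506),'grip',o['grip_width'],o['grasp_force'],o['joint_pos'])
E
python3 st.py
```

```text
14.0667 [0.5927 0.124  0.1253] [-1.2864  1.1908 10.1774] [0.0584 0.3019 0.0629] twist 28.144670591376148 grip 0.012408241196481557 61.97484254837036 [0.2061 0.505  0.1128 1.1734 0.0003 0.1655]
```

Call:
drive_tool:
  increments:
    - [[-0.5,0,-0.5],[0,0,4],0]
    - [[0,0,0],[0,0,4],0]
    - [[0,0,0],[0,0,4],0]
    - [[0,0,0],[0,0,4],0]
    - [[0,0,0],[0,0,4],0]
    - [[0,0,0],[0,0,4],0]
    - [[0,0,0],[0,0,4],0]
    - [[0,0,0],[0,0,4],0]

```text
clock: 14.73
eef_pos: [0.5925, 0.1243, 0.1251]
tool_rot: [-0.296, 0.955, 0.0, 0.003]
ft_force: [-0.4, 0.6, 10.5]
grip_width: 0.0126
grasp_force: 62.1
```

Call:
drive_tool:
  increments:
    - [[0,0,0],[0,0,4],0]
    - [[0,0,0],[0,0,0],0]
    - [[0,0,0],[0,0,0],0]

```text
clock: 14.98
eef_pos: [0.5925, 0.1243, 0.1251]
tool_rot: [-0.327, 0.945, -0.0, 0.003]
ft_force: [-1.9, 0.1, 10.7]
grip_width: 0.0124
grasp_force: 62.0
```

```bash
python3 st.py
```

```text
14.9833 [0.5925 0.1243 0.1251] [-1.8627  0.1423 10.6646] [0.0982 0.2218 0.0168] twist 64.03537939109162 grip 0.012400866590626104 62.04808473587036 [ 0.2065  0.5042  0.1109  1.1713  0.0005 -0.4606]
```

Call:
drive_tool:
  increments:
    - [[0,0,3],[0,0,0],0]
    - [[0,0,4],[0,0,0],0]
    - [[0,0,5],[0,0,0],0]
    - [[0,0,6],[0,0,0],0]
    - [[0,0,0],[0,0,0],0]

```text
clock: 15.4
eef_pos: [0.5906, 0.1235, 0.141]
tool_rot: [-0.327, 0.945, -0.0, 0.0]
ft_force: [0.2, 0.2, 0.2]
grip_width: 0.0125
grasp_force: 60.6
```

Call:
drive_tool:
  increments:
    - [[0,0,10],[0,0,0],0]
    - [[0,0,14],[0,0,0],0]
    - [[0,0,14],[0,0,0],0]
    - [[0,0,11],[0,0,0],0]
    - [[0,0,0],[0,0,0],0]
    - [[0,0,0],[0,0,0],0]
    - [[0,0,0],[0,0,0],0]
    - [[0,0,0],[0,0,0],0]

```text
clock: 16.07
eef_pos: [0.5897, 0.1233, 0.188]
tool_rot: [-0.327, 0.945, 0.0, -0.001]
ft_force: [0.6, -1.1, 0.0]
grip_width: 0.0124
grasp_force: 60.6
```

```bash
python3 st.py; python3 - <<'E'
from fit import *
ims=[]
for n,b in(('scene',(195,120)),('side',(190,130))):
    p=camera(n); im=cv2.resize(p['image'][b[1]:b[1]+130,b[0]:b[0]+100],None,fx=4,fy=4,interpolation=cv2.INTER_CUBIC)
    for M,z,col in((PLATE,.09,(255,0,0)),([cyl(0,0,.023,.0,.024)],.166,(0,0,255))):
        for m in place(M,(.5913,.1237,-.453),z):
            hh=cv2.convexHull(proj(p,m).astype(np.float32))[:,0]; cv2.polylines(im,[np.round((hh-b+.5)*32).astype(np.int32)],True,col,1,cv2.LINE_AA,3)
    ims.append(im)
save(np.hstack(ims),'end.png')
E
```

```text
16.0667 [0.5897 0.1233 0.188 ] [ 0.5727 -1.1028  0.0381] [ 0.053   0.0265 -0.0122] twist 64.00337118752147 grip 0.012443997544792498 60.60299634933472 [ 0.2062  0.4669  0.219   1.3254 -0.     -0.4603]
```

View pics/end.png

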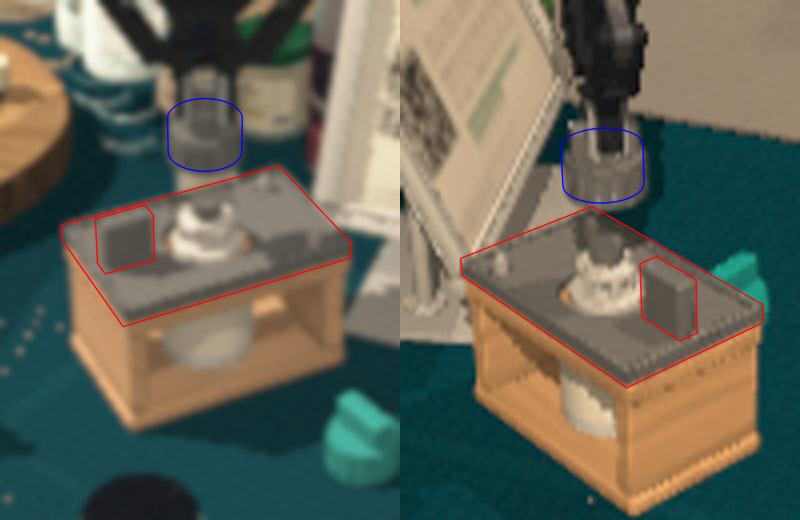

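The cap is held upright above the bare neck and the plate is flush. I'll raise it 4 mm, let it settle and hand in.

Call:
drive_tool:
  increments:
    - [[1,0,2],[0,0,0],0]
    - [[0,0,2],[0,0,0],0]
    - [[0,0,0],[0,0,0],0]
    - [[0,0,0],[0,0,0],0]
    - [[0,0,0],[0,0,0],0]
    - [[0,0,0],[0,0,0],0]
    - [[0,0,0],[0,0,0],0]
    - [[0,0,0],[0,0,0],0]

```text
clock: 16.83
eef_pos: [0.5914, 0.1235, 0.1933]
tool_rot: [-0.327, 0.945, 0.0, -0.0]
ft_force: [0.3, 0.2, -0.7]
grip_width: 0.0122
grasp_force: 60.6
```

```bash
python3 st.py; python3 -c "
from workcell import job_done
print(job_done())"
```

```text
16.8333 [0.5914 0.1235 0.1933] [ 0.2724  0.1813 -0.6704] [ 0.0371  0.0343 -0.0243] twist 64.00337282334853 grip 0.012202857985338475 60.60322880744934 [ 0.2059  0.4661  0.2314  1.3362 -0.     -0.4606]
the job is handed in; nothing more can be done
None
```

The job is handed in at 16.8 s (no verdict returned): the plate is flush on the stand, and the cap was pressed, turned 64° and lifted off, and is held upright about 6 cm above its place; the jars and mug were not touched.

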